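Free the glass plate from its holder and present its label to the code reader

ROBOT

A 7-joint arm with a two-finger parallel gripper is mounted at the origin on the work surface. World frame = base frame: x ahead of the robot, y to its left, z up, the work surface at z = 0. Lengths are in m, angles in rad, forces in N, time in s.
With the tool pointing down it reaches from about 0.425 to 0.875 m from the base axis. Payload 4.7 kg.
Tool frame: the origin (TCP) lies at the very end of the fingers, on their centre line; the grasp point (between the pads) lies 19 mm behind it (arm.tcp_to_grasp is the distance from the TCP to the grasp point, in m); z points along the fingers, y is the line along which they close (so a half turn about z gives the same grasp; the last joint's range is limited). The gripper opens to 87 mm and grips with 3 to 60 N. Pads are 19 mm wide; open, the fingers measure 117 mm over their backs; the gripper's body (75 mm by 190 mm) begins 51 mm behind the grasp point.
Start: joints at [-1.101, 0.321, -0.07, 1.45, 0.023, 1.371, -0.057], TCP at [0.286, 0.584, 0.223] pointing down, gripper open.
Joint ranges: [-2.86, 2.86], [-0.3, 2.09], [-1.38, 1.24], [0.06, 2.45], [-1.56, 4.7], [0.09, 2.05], [-2.69, 2.69]. Speed limits (rad/s): [2.57, 2.57, 3.14, 3.14, 3.14, 3.14, 3.14].

INTERFACE

Orientations are given as a unit quaternion [x, y, z, w].
In Python, from plant import arm gives the robot as it stands.
- The arm moves only by the tool jog_arm, never from a script. Its argument "rows" is a list of rows, each an object with "delta_pos": the shift along the tool's x, y, z in m, a list of three; "roll": the turn about the tool's z in degrees. A call has exactly 10 rows; each row shifts and turns the commanded pose from where the row before left it, along the tool's axes as they then stand; what a row does not reach is not made up. A row lasts 1/8 s, in which the tool goes at most 62.5 mm and 10.7 degrees, less where a joint would pass 70% of its speed; a pose out of reach is approached as far as the arm can. A call with a gripper value outside its range is refused whole. "grip" is the opening, from 0 (shut) to 1 (fully open), set as the call begins (left out, the last holds). The fingers move at their own pace and stop on an object; "grip_force" is the grip in N (left out, the last holds). Time passes only in rows, so rows that do not move let the fingers close, or fill a call up. It gives the time, the measured TCP pose, the force, the opening and the grip force at its end, in the units of the state.
- arm.sense(): the state, without advancing time (a new reading comes with each control period).
- arm.camera(name): name is "scene" or "side" or "wrist"; returns the picture (420x560x3 uint8, red, green, blue); there is no depth.
- arm.camera_info(name): a dict with "mtx" (3x3 intrinsics, pixels), "dist" ([k1, k2, p1, p2, k3] as OpenCV has them; the pictures are not rectified), "camera_from_world" (4x4, takes a point from world to camera coordinates). Camera axes: x right, y up, looking along -z (the intrinsics and any distortion apply to the point x, -y, -z); pixel columns grow to the right and rows downward; lengths in m; the calibration is good to about 2 mm. A picture is of the moment at which its call begins: read the wrist's pose just before it. camera_info takes no time and is no camera call; for the wrist camera it gives the pose at the moment of the call.
- arm.job_done(): hands the job in; it is judged then, once.
Trained networks look in the newest picture that a camera, given by its name, has taken for a name from the list of things; names that differ only in an ending like _2 or _b are one class to them, and where a whole thing is asked for, a point or a joint stands for the part that bears it (a point fixed in the world has none). Each returns a list of dicts, best first, with "conf" (0 to 1); they miss things now and then, are a little off and sometimes report something else, mostly with a low value. They report only what shows in the picture. A call takes as long as a camera call. They do not tell look-alikes from the thing itself.
- arm.trace(camera, name): "mask" (420x560 bool, what is visible of it) and "box" ([left, top, right, bottom] in pixels, round what is visible of it).
- arm.mark_of(camera, name): "at" ([row, column] in pixels: a listed point, or the origin of a listed thing).
The state is a dict: "clock": time; "joint_pos": joint angles; "joint_vel": joint speeds; "joint_torque": joint torques, N m; "position": TCP position; "tool_rot": TCP orientation; "force": force on the tool from outside, world axes, zero at the start; "moment": the same for the moment, N m; "finger_gap": finger opening in m; "grasp_force": force on a finger pad.
Only numpy, scipy, OpenCV 4.12 (cv2) and the standard library are available. Lean on these libraries where they do the work, as an engineer would, in place of code of your own. Each camera call takes 0.05 s, during which the arm holds its last target. There are 200 camera calls.

TASK

The glass calibration plate is clamped in the round holder: swing the holder's lever anticlockwise (seen from above) until it drops into the other, marked notch so that the jaws let the plate go, and leave the lever there. Then take the plate by its plain end, lift it out and hold it label up and level, its label end - the one with the small corner notch - pointing at the code reader and the label in the middle of the reader's view, about 11 cm from its window. Finish while still holding it there, steady; do not push the other things on the bench about.

Things in the scene. Friction and masses are not known exactly. Their poses are not given: they have to be found in the camera images.
- holder: round bench holder, fixed, turned to any angle: foot 124 mm across, dark swivel 116 mm across (top at 18 mm), on it a steel slideway 146 x 24 mm (top at 26 mm) and two rests, 22 mm wide, that carry the plate. Origin: centre of its underside, on the table; z up, x along slideway and plate. An aluminium quadrant under the lever has two dark notches; the open one has two lines and a dot beside it
- nest (a point): centre of the seated plate, in the holder's frame at (0, 0, 38.5 mm), axes as the holder's; the plate lies 36 to 41 mm above the table, its long edges free. At each end a steel jaw, 16 mm wide and up to 45 mm above the table, holds it: the jaw's 12 mm wide lip reaches 4 mm over the plate's end, 1 mm above it
- clamp_lever (a joint): lever angle about the vertical line through the holder's origin, growing anticlockwise seen from above: 0 rad in the clamped notch, 1.0 (its stop) in the marked open notch. An over-centre spring resists over the first half (up to about 5 N at the grip) and throws it into the open notch over the second. Both jaws draw back 8 mm with it
- lever_grip (a point): middle of the lever's upright black grip, a cylinder 18 mm across standing from 24 to 60 mm above the table, 94 mm from the holder's axis; this point is 42 mm above the table. The lever's bar under it is at 18 mm and lower
- plate_center (a point): centre, half-way up, of the glass plate, 80 x 30 x 5 mm, about 31 g: clear middle with an etched scale, both ends matt for 22 mm. x along it to the label end, y across, z up out of the labelled face. At the label end the +y corner (left, seen from above with that end away from you) has a 8 x 8 mm square notch. It starts label up; which way round to the lever is to be seen
- plate_label (a point): the label: middle of the 8 mm etched code on the upper face of the label end, 28 mm from the plate's centre towards +x; axes as the plate's
- plate_plain_end (a point): middle of the edge of the plain (un-notched) end, 40 mm from the plate's centre towards -x; axes as the plate's
- reader: code reader, fixed: black head 75 x 70 x 46 mm on a bent steel neck over a round foot 96 mm across. Origin: on the table straight under the reading spot; x points level from there to the reader, z up. Foot centre at x = 150 mm; the head, up to 255 mm above the table, looks 45 degrees down towards -x; nothing of it is nearer than x = 60 mm
- reader_window (a point): centre of the reader's dark window, in the reader's frame at (78, 0, 183 mm)
- reading_spot (a point): where the label is read: middle of the reader's view, 110 mm from the window, in the reader's frame at (0, 0, 105 mm); axes as the reader's
- tweezers: bystander: steel tweezers lying flat, 122 mm long along x, 9 mm high; origin under the middle
- board: bystander: small green circuit board, 60 x 38 mm, 9 mm high; origin under its centre
- flux_jar: bystander: jar 42 mm across, 42 mm high; origin under its centre
- solder_spool: bystander: metal spool 54 mm across, 42 mm high, standing; origin under its centre
- screwdriver: bystander: screwdriver lying along its x, 160 mm long, about 25 mm high; origin under it
- parts_tray: bystander: grey divided tray 90 x 130 mm, 22 mm high; origin under its centre
- tool_cup: bystander: dark steel cup 72 mm across, 95 mm high, with tools standing in it to 170 mm; origin under its centre
There are look-alikes about, which are no part of the job. What is shaped like the holder but turquoise is not meant. What is shaped like the part that bears plate_center but red is not meant.

How it is judged:
On the way, in this order (a step that is already met when the one before it is completed fails the run):
1. the lever stands in the marked open notch while the plate still lies in the holder (value of joint clamp_lever above 0.88 rad and distance between plate_center and nest below 0.012 m), for 0.2 s.
2. the fingers lift the plate clear of the holder (contact force between the fingers and plate above 0.5 N and value of joint clamp_lever above 0.88 rad and height (world z) of plate_center above 0.07 m), for 0.2 s.
At the end, for the whole second after the job is handed in: Lever in the open notch (over 0.88 rad). Plate held still by the fingers alone, on its plain half, over 60 mm up, touching neither holder nor reader, label up within 15 degrees of level, label end pointing at the reader within 24 degrees, label within 35 mm of the reading spot (value of joint clamp_lever above 0.88 rad and contact force between the fingers and plate above 0.5 N and distance between plate_label and reading_spot below 0.035 m and height (world z) of plate_center above 0.06 m and angle between plate_center's own z axis and vertical below 0.26 rad and angle between the x axis of plate_center and the x axis of reader, either way round below 0.42 rad and x of plate_plain_end in the frame of reading_spot below -0.02 m and x of the grasp point in the frame of plate_center below 0.002 m and contact force between plate and reader below 0.05 N and contact force between plate and holder below 0.05 N and linear speed of plate below 0.03 m/s); the arm keeps its last pose, push and grip.
It fails at once if a bystander on the bench is pushed away (over 30 mm) (distance of any of tweezers, board, flux_jar, solder_spool, screwdriver, parts_tray, tool_cup from where it was at the start of the episode above 0.03 m).
It also fails if it takes over 54 s, if anything falls off the work surface, if the arm or the gripper's body presses on something with over 40 N, if the wrist force passes 120 N, or if a joint passes its speed limit or range.

## Working session

There is one attempt and no reset: what is moved stays moved. The work goes in short steps, Python scripts to look and compute and a tool call to move; the robot and the scene stay as the last step left them, time stands still between calls to the robot, and variables do not carry over. Pictures are saved under pics/ and viewed, at most 10 in all, crops included, and the job is handed in when it is done.

Besides the shell and the picture viewer there is one more tool, called after ">>>" as name(argument=value, ...) on one line, values as JSON. jog_arm: Moves the arm, as the interface text tells. Its arguments: {"type":"object","properties":{"rows":{"type":"array"},"grip":{"type":"number"},"grip_force":{"type":"number"}},"required":["rows"]}

```bash
mkdir -p pics; ls; cat > h.py <<'E'
import numpy as np,cv2
from plant import arm
from scipy.spatial.transform import Rotation as R
def ray(cam,rc,ci=None):
    ci=ci or arm.camera_info(cam)
    p=cv2.undistortPoints(np.array([[[rc[1],rc[0]]]],float),np.array(ci["mtx"]),np.array(ci["dist"]))[0,0]
    T=np.array(ci["camera_from_world"]);Rm=T[:3,:3];o=-Rm.T@T[:3,3]
    return o,Rm.T@np.array([p[0],-p[1],-1])
def atz(cam,rc,z,ci=None):
    o,d=ray(cam,rc,ci);return o+d*(z-o[2])/d[2]
def proj(cam,P,ci=None):
    ci=ci or arm.camera_info(cam)
    T=np.array(ci["camera_from_world"]);c=T[:3,:3]@np.array(P,float)+T[:3,3]
    return cv2.projectPoints(np.array([[c[0],-c[1],-c[2]]]),np.zeros(3),np.zeros(3),np.array(ci["mtx"]),np.array(ci["dist"]))[0][0,0]
E
python3 - <<'E'
from h import *
np.set_printoptions(precision=3,suppress=True)
ims=[arm.camera(c) for c in("scene","side")]
cv2.imwrite("pics/a.png",cv2.cvtColor(np.vstack([ims[0]]),cv2.COLOR_RGB2BGR))
cv2.imwrite("pics/b.png",cv2.cvtColor(ims[1],cv2.COLOR_RGB2BGR))
Z=dict(holder=0,nest=.0385,lever_grip=.042,plate_center=.0385,plate_label=.041,plate_plain_end=.0385,reader=0,reader_window=.183,reading_spot=.105,tool_cup=0,flux_jar=0,solder_spool=0,parts_tray=0)
for c in("scene","side"):
  for n,z in Z.items():
    if c=="side" and n in("tool_cup","flux_jar","solder_spool","parts_tray"):continue
    for d in arm.mark_of(c,n)[:3]:
      print(c,n,round(d["conf"],2),np.array(d["at"]),atz(c,d["at"],z))
print(arm.sense()["clock"])
E
```

```text
pics
scene holder 0.88 [258.  314.3] [0.553 0.154 0.   ]
scene holder 0.77 [206.9 376.6] [0.301 0.187 0.   ]
scene holder 0.71 [193.1 317.3] [0.383 0.024 0.   ]
scene nest 0.91 [255.3 316.3] [0.558 0.162 0.038]
scene nest 0.72 [199.4 375.6] [0.305 0.178 0.038]
scene lever_grip 0.65 [253.1 350.8] [0.491 0.228 0.042]
scene lever_grip 0.48 [197.  405.9] [0.241 0.24  0.042]
scene lever_grip 0.23 [262.8 324.3] [0.562 0.193 0.042]
scene plate_center 0.88 [252.4 317.7] [0.549 0.159 0.038]
scene plate_center 0.87 [305.9 349.6] [0.609 0.316 0.038]
scene plate_label 0.61 [316.5 358. ] [0.618 0.35  0.041]
scene plate_label 0.52 [263.  325.2] [0.56  0.195 0.041]
scene plate_plain_end 0.69 [300.4 340.2] [0.614 0.289 0.038]
scene plate_plain_end 0.51 [243.9 306.2] [0.55  0.119 0.038]
scene reader_window 0.81 [177.7 203. ] [ 0.642 -0.167  0.183]
scene reader_window 0.58 [263.8 322.2] [0.621 0.219 0.183]
scene tool_cup 0.92 [348.8 389.5] [0.618 0.459 0.   ]
scene tool_cup 0.45 [216.8 287. ] [0.506 0.01  0.   ]
scene flux_jar 0.81 [288.6 219.1] [0.796 0.02  0.   ]
scene solder_spool 0.88 [149.7 271.6
[... 269 characters left out ...]
 0.202 0.038]
side nest 0.3 [225.1 313.8] [ 0.629 -0.021  0.039]
side lever_grip 0.57 [245.1 131.6] [0.223 0.244 0.042]
side lever_grip 0.4 [201.4 217.1] [0.493 0.231 0.042]
side plate_center 0.68 [357.5 431. ] [ 0.522 -0.477  0.038]
side plate_center 0.65 [181.4 223. ] [0.564 0.296 0.038]
side plate_center 0.48 [203.8 248. ] [0.554 0.167 0.038]
side plate_label 0.76 [198.6 247.5] [0.565 0.183 0.041]
side plate_label 0.62 [212.3 249.7] [0.532 0.134 0.041]
side plate_label 0.56 [177.9 223. ] [0.572 0.307 0.041]
side plate_plain_end 0.75 [188.2 237.8] [0.576 0.241 0.038]
side plate_plain_end 0.74 [211.2 258.8] [0.556 0.122 0.039]
side reader_window 0.77 [212.2 368.3] [ 0.642 -0.178  0.183]
1.2
```

View pics/a.png

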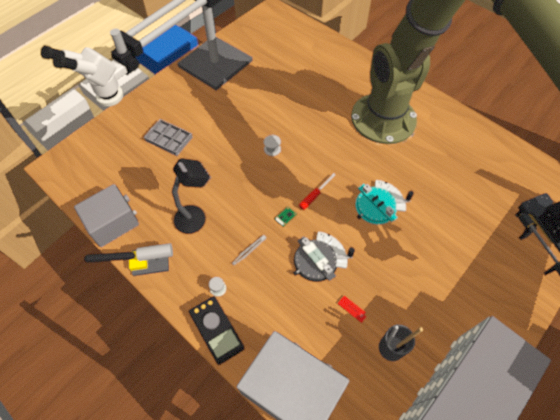

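View pics/b.png

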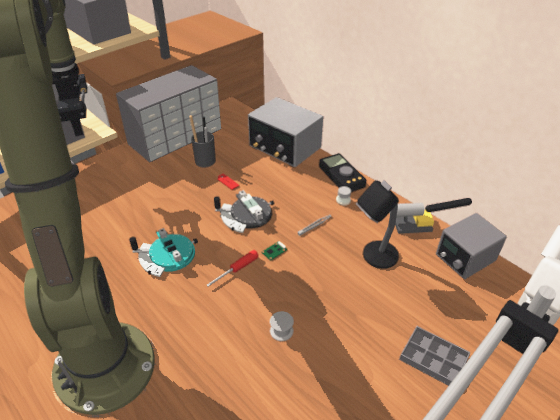

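Candidates: the holder is either the dark one at scene (315,258) or the turquoise one at (377,205). The dark one fits, because turquoise is excluded. The plate is either the clear one on the dark holder or the red one at (351,307). The clear one fits. I'll confirm both in a crop and locate the reader foot.

```bash
python3 - <<'E'
from h import *
np.set_printoptions(precision=3,suppress=True)
a=cv2.imread("pics/a.png")[215:300,255:375];b=cv2.imread("pics/b.png")[175:245,200:290]
a=cv2.resize(a,None,fx=5,fy=5,interpolation=cv2.INTER_CUBIC)
cv2.imwrite("pics/c.png",a)
for c,rc in(("scene",(219,190)),("side",(255,381))): print(c,atz(c,rc,0.006))
for c in("scene","side"):
  for d in arm.trace(c,"reader")[:1]: print(c,d["conf"],d["box"])
# head spherical test: window by triangulation
A=[];B=[]
for c,rc in(("scene",(177.7,203)),("side",(212.2,368.3))):
  o,d=ray(c,rc);d/=np.linalg.norm(d);P=np.eye(3)-np.outer(d,d);A.append(P);B.append(P@o)
print(np.linalg.solve(sum(A),sum(B)))
s=arm.sense();print(s["position"],R.from_quat(s["tool_rot"]).as_matrix())
T=np.array(arm.camera_info("wrist")["camera_from_world"]);Rm=T[:3,:3];print(-Rm.T@T[:3,3],-Rm[2])
E
```

```text
scene [ 0.705 -0.195  0.006]
side [ 0.704 -0.199  0.006]
scene 0.69 [171.8, 155.6, 212.5, 232.6]
side 0.85 [357.8, 179.3, 398.2, 272.8]
[ 0.643 -0.173  0.178]
[0.286 0.584 0.223] [[-0.898  0.44   0.   ]
 [ 0.44   0.898  0.   ]
 [-0.     0.    -1.   ]]
[0.219 0.617 0.384] [ 0.246 -0.121 -0.962]
```

View pics/c.png

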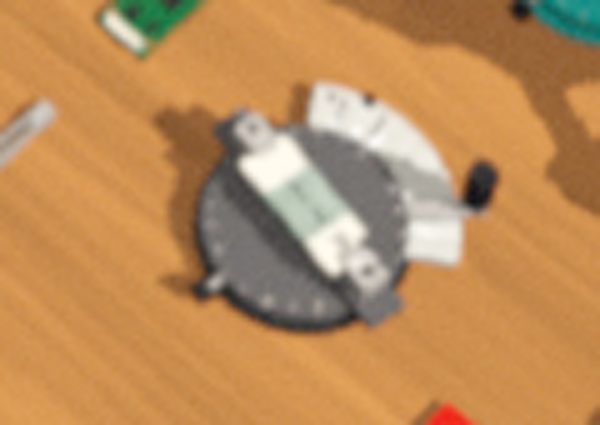

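The crop shows a dark swivel with a clear plate (white matt ends) and an aluminium quadrant. The lever grip is at crop (482,185) and the marked notch is at about (345,100), so this is the right holder. Next I move over it for a closer look.

>>> jog_arm(rows=[{"delta_pos": [-0.043, -0.027, 0], "roll": 0}, {"delta_pos": [-0.043, -0.027, 0], "roll": 0}, {"delta_pos": [-0.043, -0.027, 0], "roll": 0}, {"delta_pos": [-0.043, -0.027, 0], "roll": 0}, {"delta_pos": [-0.043, -0.027, 0], "roll": 0}, {"delta_pos": [-0.043, -0.027, 0], "roll": 0}, {"delta_pos": [-0.043, -0.027, 0], "roll": 0}, {"delta_pos": [-0.043, -0.027, 0], "roll": 0}, {"delta_pos": [-0.043, -0.027, 0], "roll": 0}, {"delta_pos": [-0.043, -0.027, 0], "roll": 0}])

```text
clock: 2.55
position: [0.5542, 0.1506, 0.2229]
tool_rot: [0.226, 0.974, 0.0, 0.0]
force: [0.0, -1.1, 0.1]
finger_gap: 0.0866
grasp_force: 0.0
```

```bash
python3 - <<'E'
from h import *
np.set_printoptions(precision=3,suppress=True)
s=arm.sense();print(s["clock"],s["position"],R.from_quat(s["tool_rot"]).as_matrix()[:,:2].T,s["joint_pos"],s["force"])
im=arm.camera("wrist");cv2.imwrite("pics/d.png",cv2.cvtColor(im,cv2.COLOR_RGB2BGR))
Z=dict(holder=0,nest=.0385,lever_grip=.042,plate_center=.0385,plate_label=.041,plate_plain_end=.0385)
for n,z in Z.items():
    for d in arm.mark_of("wrist",n)[:2]:
      print(n,round(d["conf"],2),np.array(d["at"]),atz("wrist",d["at"],z))
E
```

```text
2.55 [0.554 0.151 0.223] [[-0.898  0.44  -0.   ]
 [ 0.44   0.898  0.001]] [-0.551  0.158  0.269  1.655 -0.043  1.333  0.84 ] [ 0.032 -1.148  0.117]
holder 0.95 [184.6 287.7] [0.563 0.151 0.   ]
nest 0.56 [187.7 287.8] [0.557 0.156 0.038]
lever_grip 0.67 [108.9 318. ] [0.491 0.228 0.042]
lever_grip 0.66 [195.3 254.6] [0.546 0.12  0.042]
plate_center 0.9 [149.6 417. ] [0.58  0.313 0.038]
plate_center 0.66 [188.  294.1] [0.559 0.168 0.038]
plate_label 0.58 [143.7 435.5] [0.582 0.334 0.041]
plate_label 0.55 [183.4 316.2] [0.564 0.194 0.041]
plate_plain_end 0.88 [193.7 255.6] [0.544 0.124 0.038]
```

View pics/d.png

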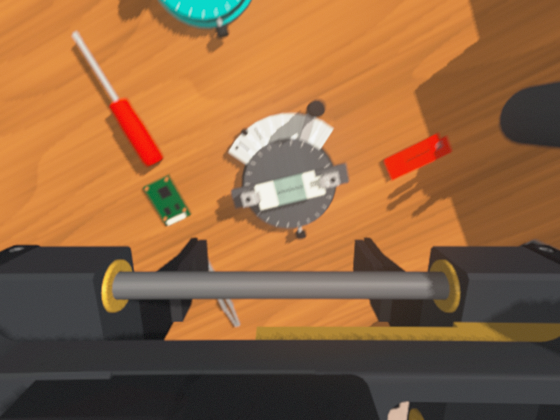

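The wrist view shows the holder centre at (290,186). The plate's label end is on the right at (316,183), the grip is at (316,108), and the marked notch is at the left end of the quadrant, about (240,140). All views agree on the grip at (0.491, 0.228). I'll straddle it with the fingers.

>>> jog_arm(rows=[{"delta_pos": [0.018, 0.0083, 0.027], "roll": 0}, {"delta_pos": [0.018, 0.0083, 0.027], "roll": 0}, {"delta_pos": [0.018, 0.0083, 0.027], "roll": 0}, {"delta_pos": [0.018, 0.0083, 0.027], "roll": 0}, {"delta_pos": [0.018, 0.0083, 0.027], "roll": 0}, {"delta_pos": [0, 0, 0], "roll": 7}, {"delta_pos": [0, 0, 0], "roll": 7}, {"delta_pos": [0, 0, 0], "roll": 7}, {"delta_pos": [0, 0, 0.026], "roll": 0}, {"delta_pos": [0, 0, 0.026], "roll": 0}], grip=0.55)

```text
clock: 4.15
position: [0.4903, 0.2308, 0.0355]
tool_rot: [0.398, 0.917, 0.001, 0.0]
force: [-0.3, -0.6, 0.2]
finger_gap: 0.0477
grasp_force: 0.0
```

>>> jog_arm(rows=[{"delta_pos": [0, 0, 0], "roll": 0}, {"delta_pos": [0, 0, 0], "roll": 0}, {"delta_pos": [-0.0013, -0.0157, 0], "roll": -9.6}, {"delta_pos": [-0.0013, -0.0157, 0], "roll": -9.6}, {"delta_pos": [-0.0013, -0.0157, 0], "roll": -9.6}, {"delta_pos": [-0.0013, -0.0157, 0], "roll": -9.6}, {"delta_pos": [-0.0013, -0.0157, 0], "roll": -9.6}, {"delta_pos": [-0.0013, -0.0157, 0], "roll": -9.6}, {"delta_pos": [0, -0.004, 0], "roll": 0}, {"delta_pos": [0, 0, 0], "roll": 0}], grip=0.33, grip_force=10)

```text
clock: 5.4
position: [0.4636, 0.1394, 0.0364]
tool_rot: [-0.09, 0.996, 0.0, 0.001]
force: [0.4, -0.4, 0.4]
finger_gap: 0.0286
grasp_force: 0.0
```

```bash
python3 - <<'E'
from h import *
np.set_printoptions(precision=3,suppress=True)
s=arm.sense();print(R.from_quat(s["tool_rot"]).as_matrix()[:,:2].T,s["joint_pos"])
im=arm.camera("side");arm.camera("scene")
for c in("scene","side"):
  for d in arm.mark_of(c,"lever_grip")[:3]:print(c,d["conf"],d["at"],atz(c,d["at"],.042))
E
```

```text
[[-0.984 -0.179 -0.002]
 [-0.179  0.984  0.001]] [-0.5    0.151  0.163  2.064 -0.031  0.927  1.431]
scene 0.57 [227.9, 331.9] [0.466 0.142 0.042]
scene 0.49 [197.8, 407.4] [0.24  0.245 0.042]
scene 0.3 [175.5, 199.7] [ 0.594 -0.265  0.042]
side 0.52 [244.7, 132.1] [0.224 0.244 0.042]
side 0.44 [357.6, 433.5] [ 0.523 -0.481  0.042]
```

The lever measures at 190.7°, up from 133.3°, which is a 1.0 rad turn. I'll lift off and turn toward the plate.

>>> jog_arm(rows=[{"delta_pos": [0, 0, 0], "roll": 0}, {"delta_pos": [0, 0, -0.04], "roll": 0}, {"delta_pos": [0, 0, -0.05], "roll": 0}, {"delta_pos": [0, 0, -0.05], "roll": 0}, {"delta_pos": [0, 0, 0], "roll": 10.5}, {"delta_pos": [0, 0, 0], "roll": 10.5}, {"delta_pos": [0, 0, 0], "roll": 10.5}, {"delta_pos": [0, 0, 0], "roll": 10.5}, {"delta_pos": [0, 0, 0], "roll": 10.5}, {"delta_pos": [0, 0, 0], "roll": 10.5}], grip=0.6)

```text
clock: 6.85
position: [0.4629, 0.139, 0.1754]
tool_rot: [0.445, 0.895, -0.0, -0.0]
force: [0.2, 0.4, 0.0]
finger_gap: 0.0524
grasp_force: 0.0
```

```bash
python3 - <<'E'
from h import *
np.set_printoptions(precision=3,suppress=True)
s=arm.sense();M=R.from_quat(s["tool_rot"]).as_matrix();print(s["clock"],s["position"],M[:,:2].T,s["joint_pos"])
print(M.T@(np.array([.545,.12,.18])-s["position"]))
E
```

```text
6.85 [0.463 0.139 0.175] [[-0.604  0.797  0.   ]
 [ 0.797  0.604 -0.   ]] [-0.507 -0.006  0.16   1.921  0.001  1.227  0.301]
[-0.065  0.054 -0.005]
```

>>> jog_arm(rows=[{"delta_pos": [-0.0188, 0.0209, -0.008], "roll": 0}, {"delta_pos": [-0.0188, 0.0209, -0.008], "roll": 0}, {"delta_pos": [-0.0188, 0.0209, -0.008], "roll": 0}, {"delta_pos": [0, 0, 0], "roll": 10.6}, {"delta_pos": [0, 0, 0], "roll": 10.6}, {"delta_pos": [0, 0, 0], "roll": 10.6}, {"delta_pos": [0, 0, 0], "roll": 10.6}, {"delta_pos": [0, 0, 0], "roll": 10.6}, {"delta_pos": [0, 0, 0], "roll": 0}, {"delta_pos": [0, 0, 0], "roll": 0}])

```text
clock: 8.1
position: [0.547, 0.1324, 0.1995]
tool_rot: [0.795, 0.606, -0.0, -0.0]
force: [0.2, 1.0, 0.6]
finger_gap: 0.0527
grasp_force: 0.0
```

```bash
python3 - <<'E'
from h import *
np.set_printoptions(precision=4,suppress=True)
s=arm.sense();M=R.from_quat(s["tool_rot"]).as_matrix();print(s["clock"],s["position"],M[:,:2].T,s["joint_pos"])
im=cv2.cvtColor(arm.camera("wrist"),cv2.COLOR_RGB2BGR)
for n,z in dict(nest=.0385,lever_grip=.042,plate_center=.0385,plate_label=.041,plate_plain_end=.0385).items():
    for d in arm.mark_of("wrist",n)[:2]:
      print(n,round(d["conf"],2),np.array(d["at"]),atz("wrist",d["at"],z))
np.set_printoptions(precision=1)
c=np.array([.556,.160,.041]);print(proj("wrist",c))
p=proj("wrist",c).astype(int);x0,y0=max(0,p[0]-130),max(0,p[1]-100);print(x0,y0)
cv2.imwrite("pics/e.png",cv2.resize(im[y0:y0+200,x0:x0+260],None,fx=3,fy=3,interpolation=cv2.INTER_CUBIC))
E
```

```text
8.1 [0.547  0.1324 0.1995] [[ 0.2644  0.9644 -0.0001]
 [ 0.9644 -0.2644 -0.0002]] [-0.5268  0.1473  0.2679  1.7143 -0.0405  1.2855 -0.5178]
nest 0.7 [203.4  54.4] [0.3004 0.1879 0.0385]
lever_grip 0.98 [206.4 211.5] [0.4686 0.139  0.042 ]
plate_center 0.21 [165.2 280.9] [0.5557 0.1623 0.0385]
plate_label 0.79 [139.1 284.4] [0.5667 0.1881 0.041 ]
plate_plain_end 0.87 [200.7 283.9] [0.5483 0.1228 0.0385]
[281.7 167.4]
151 67
```

View pics/e.png

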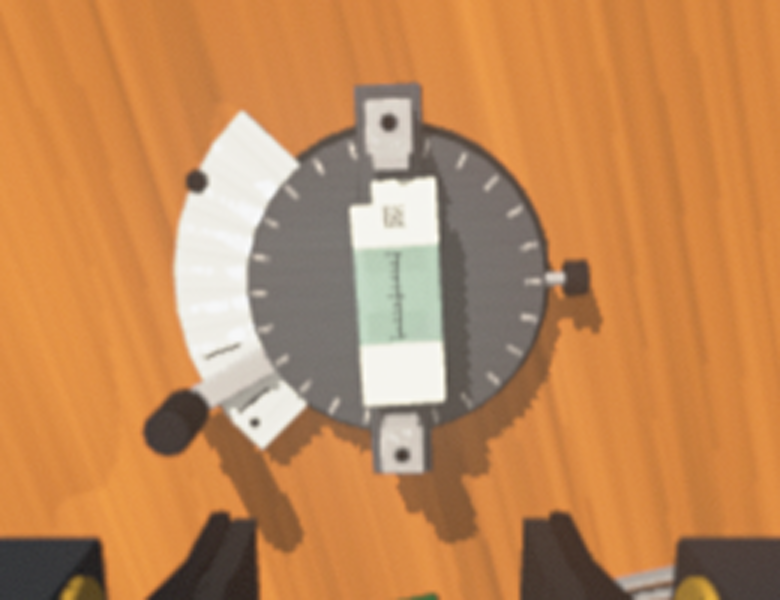

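The crop shows the lever between the two marks by the dot, so it is in the open notch. The jaws are clear, the label end (corner notch at (360,190)) is away from the tool, and the plain end is at (405,405). I'll compute the pose from the corners.

```bash
python3 - <<'E'
from h import *
np.set_printoptions(precision=4,suppress=True)
P=[atz("wrist",((v/3)+67,(u/3)+151),.041) for u,v in((365,406),(445,402),(437,177),(350,207))]
for p in P:print(p)
print([np.linalg.norm(P[i]-P[j]) for i,j in((0,1),(1,2),(0,3))])
for i,j in((1,2),(0,3)): print(np.degrees(np.arctan2(*(P[j]-P[i])[[1,0]])))
s=arm.sense();M=R.from_quat(s["tool_rot"]).as_matrix()
d=(P[2]-P[1]);d/=np.linalg.norm(d);m=(P[0]+P[1])/2;g=m+d*.011;print("grasp",g,M.T@(g-s["position"]))
E
```

```text
[0.5359 0.125  0.041 ]
[0.565  0.1185 0.041 ]
[0.5825 0.1974 0.041 ]
[0.5506 0.1958 0.041 ]
[np.float64(0.02987953494667631), np.float64(0.08082815178735919), np.float64(0.07231073603268592)]
77.51493060967877
78.2653643654241
grasp [0.5528 0.1325 0.041 ] [0.0018 0.0054 0.1586]
```

>>> jog_arm(rows=[{"delta_pos": [0.0018, 0.0054, 0], "roll": -3.2}, {"delta_pos": [0, 0, 0.04], "roll": 0}, {"delta_pos": [0, 0, 0.04], "roll": 0}, {"delta_pos": [0, 0, 0.04], "roll": 0}, {"delta_pos": [0, 0, 0.035], "roll": 0}, {"delta_pos": [0, 0, 0.014], "roll": 0}, {"delta_pos": [0, 0, 0.006], "roll": 0}, {"delta_pos": [0, 0, 0], "roll": 0}, {"delta_pos": [0, 0, 0], "roll": 0}, {"delta_pos": [0, 0, 0], "roll": 0}])

```text
clock: 9.65
position: [0.5535, 0.1328, 0.0256]
tool_rot: [0.779, 0.627, 0.001, 0.0]
force: [0.6, 0.0, 0.1]
finger_gap: 0.052
grasp_force: 0.0
```

>>> jog_arm(rows=[{"delta_pos": [0, 0, 0], "roll": 0}, {"delta_pos": [0, 0, 0], "roll": 0}, {"delta_pos": [0, 0, 0], "roll": 0}, {"delta_pos": [0, 0, 0], "roll": 0}, {"delta_pos": [0, 0, 0], "roll": 0}, {"delta_pos": [0, 0, 0], "roll": 0}, {"delta_pos": [0, 0, 0], "roll": 0}, {"delta_pos": [0, 0, 0], "roll": 0}, {"delta_pos": [0, 0, 0], "roll": 0}, {"delta_pos": [0, 0, 0], "roll": 0}], grip=0.1, grip_force=15)

```text
clock: 10.9
position: [0.5528, 0.1325, 0.0246]
tool_rot: [0.779, 0.627, 0.0, 0.0]
force: [-0.1, -0.2, 0.5]
finger_gap: 0.0296
grasp_force: 15.0
```

Grip is good at 29.6 mm. Now I lift and head for the reader.

>>> jog_arm(rows=[{"delta_pos": [0, 0, -0.01], "roll": 0}, {"delta_pos": [0, 0, -0.02], "roll": 0}, {"delta_pos": [0, 0, -0.025], "roll": 0}, {"delta_pos": [0, 0, -0.025], "roll": 0}, {"delta_pos": [0, 0, -0.015], "roll": 0}, {"delta_pos": [0, 0, -0.005], "roll": 0}, {"delta_pos": [0, 0, 0], "roll": 0}, {"delta_pos": [0, 0, 0], "roll": 0}, {"delta_pos": [-0.014, 0, 0], "roll": 0}, {"delta_pos": [-0.028, 0.001, 0], "roll": 0}])

```text
clock: 12.15
position: [0.5442, 0.091, 0.1239]
tool_rot: [0.778, 0.628, -0.001, -0.0]
force: [0.7, -0.4, -0.4]
finger_gap: 0.0298
grasp_force: 15.0
```

>>> jog_arm(rows=[{"delta_pos": [-0.03, 0, 0], "roll": 0}, {"delta_pos": [-0.03, 0.001, 0], "roll": 0}, {"delta_pos": [-0.03, 0, 0], "roll": 0}, {"delta_pos": [-0.03, 0.001, 0], "roll": 0}, {"delta_pos": [-0.03, 0, 0], "roll": 0}, {"delta_pos": [-0.03, 0.001, 0], "roll": 0}, {"delta_pos": [-0.022, 0, 0], "roll": 0}, {"delta_pos": [-0.011, 0, 0], "roll": 0}, {"delta_pos": [0, 0, 0], "roll": 5}, {"delta_pos": [0, 0, 0], "roll": 9}])

```text
clock: 13.4
position: [0.5019, -0.1175, 0.1243]
tool_rot: [0.851, 0.526, -0.0, -0.0]
force: [-0.8, -0.0, -0.7]
finger_gap: 0.0295
grasp_force: 15.0
```

>>> jog_arm(rows=[{"delta_pos": [0, 0, 0], "roll": 9}, {"delta_pos": [0, 0, 0], "roll": 10}, {"delta_pos": [0, 0, 0], "roll": 10}, {"delta_pos": [0, 0, 0], "roll": 10}, {"delta_pos": [0, 0, 0], "roll": 10}, {"delta_pos": [0, 0, 0], "roll": 10}, {"delta_pos": [0, 0, 0], "roll": 10}, {"delta_pos": [0, 0, 0], "roll": 9}, {"delta_pos": [0, 0, 0], "roll": 6}, {"delta_pos": [0, 0, 0], "roll": 1}])

```text
clock: 14.65
position: [0.502, -0.1172, 0.1243]
tool_rot: [0.983, -0.185, -0.0, -0.0]
force: [-1.0, 0.7, -0.2]
finger_gap: 0.0298
grasp_force: 15.0
```

```bash
python3 - <<'E'
from h import *
np.set_printoptions(precision=4,suppress=True)
s=arm.sense();M=R.from_quat(s["tool_rot"]).as_matrix();print(s["clock"],s["position"],M[:,:2].T,s["joint_pos"])
im=[cv2.cvtColor(arm.camera(c),cv2.COLOR_RGB2BGR) for c in("side","scene")]
a=cv2.resize(im[0][150:290,260:440],(515,400),interpolation=cv2.INTER_CUBIC)
b=cv2.resize(im[1][130:270,150:250],(285,400),interpolation=cv2.INTER_CUBIC)
cv2.imwrite("pics/f.png",np.hstack([a,b]))
lab=s["position"]+M@np.array([.057,0,-.0165]);print("label est",lab)
for c in("side","scene"):
  for n,z in dict(plate_label=lab[2],reader_window=.183,reading_spot=.105,lever_grip=.042).items():
    for d in arm.mark_of(c,n)[:2]: print(c,n,round(d["conf"],2),atz(c,d["at"],z))
E
```

```text
14.65 [ 0.502  -0.1172  0.1243] [[ 0.9319 -0.3628 -0.0005]
 [-0.3628 -0.9319 -0.0001]] [-0.3445  0.1133  0.5582  1.9226 -0.0667  1.124  -1.7024]
label est [ 0.5552 -0.1379  0.1408]
side plate_label 0.47 [0.4925 0.2018 0.1408]
side reader_window 0.6 [ 0.6355 -0.1766  0.183 ]
side lever_grip 0.65 [0.2229 0.2427 0.042 ]
side lever_grip 0.57 [0.4686 0.1407 0.042 ]
scene plate_label 0.66 [ 0.5629 -0.1308  0.1408]
scene plate_label 0.6 [0.6466 0.3539 0.1408]
scene reader_window 0.81 [ 0.6399 -0.1723  0.183 ]
scene lever_grip 0.5 [0.4583 0.1385 0.042 ]
scene lever_grip 0.43 [0.2327 0.2411 0.042 ]
```

View pics/f.png

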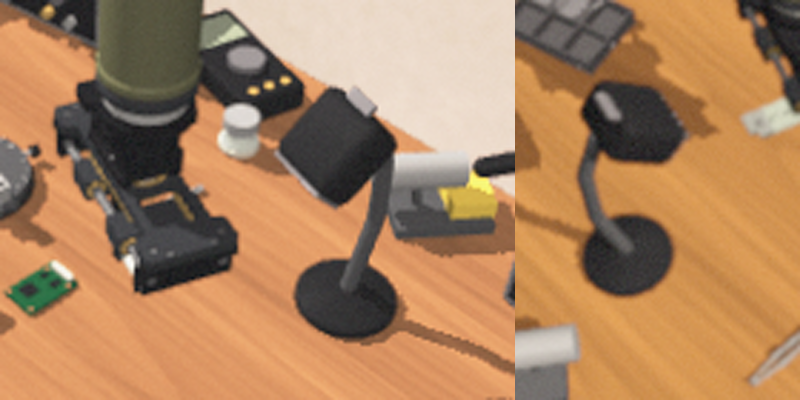

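The plate is held level with its label end toward the reader head, and the gripper is well clear of it. I'll descend to reading height (label z from 0.141 to about 0.105).

>>> jog_arm(rows=[{"delta_pos": [0, 0, 0.006], "roll": 0}, {"delta_pos": [0, 0, 0.01], "roll": 0}, {"delta_pos": [0, 0.002, 0.01], "roll": 0}, {"delta_pos": [0, 0.001, 0.006], "roll": 0}, {"delta_pos": [0, 0, 0.003], "roll": 0}, {"delta_pos": [0, 0, 0], "roll": 0}, {"delta_pos": [0, 0, 0], "roll": 0}, {"delta_pos": [0, 0, 0], "roll": 0}, {"delta_pos": [0, 0, 0], "roll": 0}, {"delta_pos": [0, 0, 0], "roll": 0}])

```text
clock: 16.4
position: [0.5013, -0.1202, 0.0897]
tool_rot: [0.983, -0.185, 0.0, -0.0]
force: [-0.1, 0.0, -0.1]
finger_gap: 0.0299
grasp_force: 15.0
```

```bash
python3 - <<'E'
from h import *
np.set_printoptions(precision=4,suppress=True)
im=cv2.cvtColor(arm.camera("wrist"),cv2.COLOR_RGB2BGR);cv2.imwrite("pics/g.png",im)
for d in arm.mark_of("wrist","plate_label")[:2]: print(d["conf"],d["at"],atz("wrist",d["at"],.105))
s=arm.sense();M=R.from_quat(s["tool_rot"]).as_matrix();print(s["clock"],s["position"],s["position"]+M@np.array([.057,0,-.0165]),s["joint_vel"])
E
```

```text
0.57 [158.5, 281.9] [ 0.5554 -0.1424  0.105 ]
16.5 [ 0.5012 -0.1203  0.0896] [ 0.5543 -0.141   0.1061] [ 0.0002 -0.0002  0.0023  0.0016 -0.0001 -0.0008  0.0013]
```

View pics/g.png

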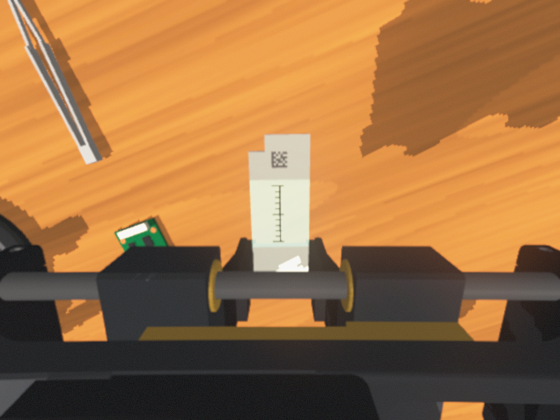

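The wrist view shows the plate gripped at its plain end, with the label at (280,159) facing up and the notched end forward. The label measures (0.555, -0.142, 0.106), about 1 cm from the spot. I'm handing in.

```bash
python3 -c "
from plant import arm
print(arm.job_done())"
```

```text
the job is handed in; nothing more can be done
None
```

The lever is in the marked open notch, and I handed the job in with the plate held level by its plain end, label up, about 1 cm from the reading spot by my estimate; the hand-in returned no verdict.

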